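# Close the scrap caddy with its vented lid and lock the keeper bar

### The job

Close the grey scrap caddy with the vented lid, the one with the round air holes: swing the keeper bar out of the way if it covers the opening, hook one end of the lid under the caddy's fixed lip, turn the other end down until the lid lies flat on its ledge, and then swing the keeper bar shut over it until it clicks home in its catch. Leave the plain lid and everything else on the worktop where they are.

Things in the scene. Friction and masses are not known exactly. Their poses are not given: they have to be found in the camera images.
- caddy: grey open box (scrap caddy), fixed to the worktop, 164 mm long (its x) x 104 mm wide (its y). Origin: centre of its underside, on the worktop; z up. A fixed lip is at its +x end, the keeper bar at its -x end: hinge block outside at x -58, y -66 mm, catch outside at x -60, y +60 mm (top 74 mm up). Along the back of the worktop, well behind it, stand a tall bottle, a pepper mill and two spice jars, fixed.
- caddy_seat (a point): middle of the bay where the lid lies, at the height of its ledge, 58 mm above the caddy's origin; axes as the caddy. Bay 156 mm long (x +-78 mm), 96 mm wide (y +-48 mm). Side walls and -x end wall rise 9 mm above the ledge (side rims flare out, to 14 mm), so a lid cannot go in level: slide one end under the lip with the other raised 10 to 15 degrees, then turn it down.
- caddy_lip (a point): middle of the lip's free edge, on its underside: 64 mm in +x of the caddy's middle, 71 mm up (13 mm above the ledge). The lip is 4 mm thick, as wide as the caddy, and overhangs the last 14 mm of the bay (the end wall's inner face is at x = +78 mm).
- vented_lid: vented lid: wooden board 150 (its x) x 90 (its y) x 6 mm with sixteen round dark air holes 11 mm wide; loose, about 0.2 kg, same both ways round (a half turn makes no difference). Origin: centre of its underside; z up. Across its middle stands a fin to hold it by: 12 mm thick along x, 60 mm along y, top 44 mm above the origin. Starts flat on the worktop.
- plain_lid: the other lid: same size, fin and wood, but without holes; same origin and axes. Starts flat on the worktop; not to be used.
- keeper (a joint): angle of the steel keeper bar about its upright hinge, rad: 0 = shut, along the caddy's +y over the lid's -x end, at its stop; grows anticlockwise seen from above, outwards off the -x end; 1.57 = along the caddy's -x; stops at 1.9. Starts between 0.4 and 1.75; under about 1.3 it is in the lid's way. It stays where left (under 1 N at the knob).
- keeper_knob (a point): middle of the upright round grip knob near the bar's free end: 18 mm across, 40 mm tall, from 77.5 to 117.5 mm above the worktop (the point is 102.5 mm up), 138 mm from the hinge axis; turns with the bar
- keeper_hinge (a point): point on the keeper's upright hinge axis, 73.5 mm above the worktop, at x -58, y -66 mm of the caddy. The bar is 14 mm wide, its underside 69.5 mm and top 77.5 mm above the worktop; it ends 148 mm from the axis
- keeper_catch (a point): where the bar's underside lies over the catch when shut. In the last 0.1 rad a nub under the bar must be pushed (about 3 N at the knob) over a sprung ball in the catch, which then holds the bar at 0 against the stop; left short of that (above about 0.04 rad) it is not held
- honey_jar: jar with red screw lid, 60 mm wide, 85 mm tall; bystander, loose, origin in the middle of its underside
- mug_1: white mug with a handle, 82 x 114 mm, 91 mm tall; bystander, loose, origin in the middle of its underside
- garlic: bulb of garlic, 60 mm wide, 58 mm tall; bystander, loose, origin in the middle of its underside
- tomato_tin: small food tin, 57 mm wide, 72 mm tall; bystander, loose, origin in the middle of its underside
- kitchen_timer: round black kitchen timer, 64 mm wide, 54 mm tall; bystander, loose, origin in the middle of its underside
Mind the look-alikes: they are no part of the job. What is shaped like the vented_lid but purple is not meant. Leave any orange look-alike of the caddy alone.

How it is judged:
By the outcome, as a careful person would: the job done as asked, in the order asked, and still so for the second after the job is handed in, with the robot touching nothing.
It also fails if it takes over 72 s, if anything falls off the work surface, if the arm or the gripper's body presses on something with over 40 N, if the wrist force passes 120 N, or if a joint passes its speed limit or range.

### The arm

A 7-joint arm with a two-finger parallel gripper is mounted at the origin on a cart in front of the work surface, level with it; the furniture and walls round the work are solid. World frame = base frame: x ahead of the robot, y to its left, z up, the work surface at z = 0. Lengths are in m, angles in rad, forces in N, time in s.
With the tool pointing down it reaches from about 0.4 to 0.875 m from the base axis. Payload 4.4 kg.
Tool frame: the origin (TCP) lies between the finger pads; the fingertips stand 22 mm ahead of it and the grasp point (between the pads) lies 3 mm ahead of it; x points along the fingers, z is the direction in which the jaws open and shut, and the axes are right-handed (so a half turn about x gives the same grasp; the last joint's range is limited). The gripper opens to 85 mm and grips with 20 to 120 N. Pads are 22 mm wide; open, the fingers measure 114 mm over their backs; the gripper's body (76 mm by 85 mm) begins 54 mm behind the grasp point. The pads swing forward as they close: fully open they stand 13 mm farther back than shut.
Start: joints at [-0.066, 0.628, 0.038, 1.517, -0.027, 0.996, -0.02], TCP at [0.65, 0, 0.253] pointing down, gripper open.
Joint ranges: [-3.06, 3.06], [-0.37, 2.12], [-1.25, 1.32], [0.18, 2.47], [-1.1, 4.24], [0.23, 1.98], [-2.94, 2.94]. Speed limits (rad/s): [2.57, 2.57, 3.14, 3.14, 3.14, 3.14, 3.14].

### API

Orientations are given as a unit quaternion [w, x, y, z].
In Python, from station import monitor, vision, r gives the robot as it stands.
- The arm moves only by the tool drive_tool, never from a script. Its argument "steps" is one flat list of numbers, 7 for each row, row after row: the shift along the tool's x, y, z in mm, then the turn, a rotation vector about the tool's x, y, z in rad, then the opening, from 0 (shut) to 1 (fully open). A call has 1 to 20 rows; each row is the pose to reach, as a shift and turn from the pose commanded when the call began, along the tool's axes at that moment; what a row does not reach only later rows make up. A row lasts 1/8 s, in which the tool goes at most 62.5 mm and 10.7 degrees, less where a joint would pass 70% of its speed; a pose out of reach is approached as far as the arm can. A call with a gripper value outside its range is refused whole. The fingers move at their own pace and stop on an object; "newtons" is the grip in N (left out, the last holds). Time passes only in rows, so rows that repeat a pose let the fingers close. It gives the time, the measured TCP pose, the force and the opening at its end, in the units of the state.
- monitor.state(): the state, without advancing time (a new reading comes with each control period).
- vision.snapshot(name): name is "scene" or "side" or "wrist"; returns (picture, depth): 384x512x3 uint8, red, green, blue; 384x512 float32, m along the optical axis (not along the pixel's ray), 0 where there is no reading.
- vision.camera_info(name): a dict with "intrinsics" (3x3 intrinsics, pixels), "xyz" and "orientation" of the camera in the world. Camera axes: x right, y down, z forward; pixel columns grow to the right and rows downward; lengths in m; the calibration is good to about 2 mm. A picture is of the moment at which its call begins: read the wrist's pose just before it. camera_info takes no time and is no camera call; for the wrist camera it gives the pose at the moment of the call.
- r.hand_in(): hands the job in, once; it reports no verdict.
The state is a dict: "time": time; "joint_pos": joint angles; "joint_vel": joint speeds; "tau": joint torques, N m; "eef_pos": TCP position; "ee_rot": TCP orientation; "force": force on the tool from outside, world axes, zero at the start; "torque": the same for the moment, N m; "opening": finger opening in m.
Only numpy, scipy, OpenCV 4.12 (cv2) and the standard library are available. Lean on these libraries where they do the work, as an engineer would, in place of code of your own. Each camera call takes 0.05 s, during which the arm holds its last target.

## Working session

There is one attempt and no reset: what is moved stays moved. The work goes in short steps, Python scripts to look and compute and a tool call to move; the robot and the scene stay as the last step left them, time stands still between calls to the robot, and variables do not carry over. Pictures are saved under pics/ and viewed, and the job is handed in when it is done.

Besides the shell and the picture viewer there is one more tool, called after "Emit:" as name(argument=value, ...), one argument or row to a line, values as JSON. drive_tool: Moves the arm, as the interface text tells. Its arguments: {"type":"object","properties":{"steps":{"type":"array"},"newtons":{"type":"number"}},"required":["steps"]}

```bash
ls; mkdir -p pics; python3 - <<'E'
from station import monitor, vision, r
import cv2
print(monitor.state())
for n in ["scene","side","wrist"]:
    p,d=vision.snapshot(n); cv2.imwrite(f"pics/{n}0.png",cv2.cvtColor(p,cv2.COLOR_RGB2BGR)); print(n,vision.camera_info(n))
    import numpy as np; np.save(f"pics/{n}0.npy",d)
E
```

```text
pics
{'time': 0.0, 'joint_pos': array([-0.06578457,  0.62936312,  0.03843197,  1.51836526, -0.02698361,
        0.99632046, -0.02001474]), 'joint_vel': array([ 9.26893676e-04, -9.69235603e-04, -2.19552138e-04, -1.81337189e-06,
       -1.30165207e-04, -2.41728715e-04, -1.58374433e-04]), 'tau': array([-1.11932164e-03, -5.63405585e+01,  1.22606792e+00, -1.93450052e+01,
        1.09587883e-02,  1.05136272e-02, -8.84369996e-06]), 'eef_pos': array([6.49409217e-01, 2.05013218e-05, 2.52378752e-01]), 'ee_rot': array([ 7.06421230e-01, -7.56212259e-06,  7.07791668e-01, -1.68343836e-05]), 'force': array([-0.34451923, -0.05911206,  0.08073357]), 'torque': array([-0.01292292, -0.00754558, -0.03435289]), 'opening': 0.08556748900455621}
scene {'intrinsics': array([[415.12811191,   0.        , 248.01207041],
       [  0.        , 415.12811191, 193.53358788],
       [  0.        ,   0.        ,   1.        ]]), 'xyz': array([-0.35512431,  0.71054375,  1.192022  ]), 'orientation': array([ 0.17931359, -0.42909629,  0.81572655, -0.34396687])}
side {'intrinsics': array([[433.26984921,   0.        , 249.87897666],
       [  0.        , 433.26984921, 190.30515003],
       [  0.        ,   0.        ,   1.        ]]), 'xyz': array([0.03993859, 1.49187258, 0.93729871]), 'orientation': array([ 0.07759006, -0.1538967 ,  0.85178066, -0.49473761])}
wrist {'intrinsics': array([[311.8050839 ,   0.        , 255.34286433],
       [  0.        , 311.8050839 , 189.36953307],
       [  0.        ,   0.        ,   1.        ]]), 'xyz': array([0.6500999 , 0.07358209, 0.37274756]), 'orientation': array([ 1.46780567e-01,  9.89169015e-01,  1.53316153e-04, -3.18590708e-04])}
```

View pics/scene0.png

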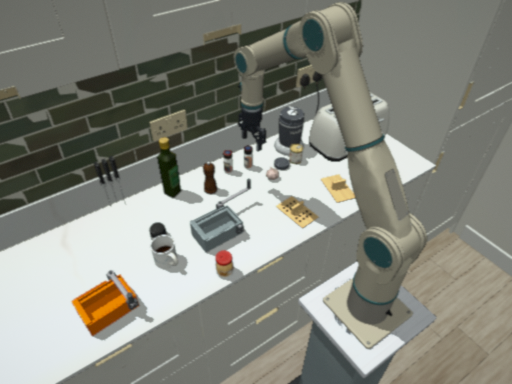

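View pics/side0.png

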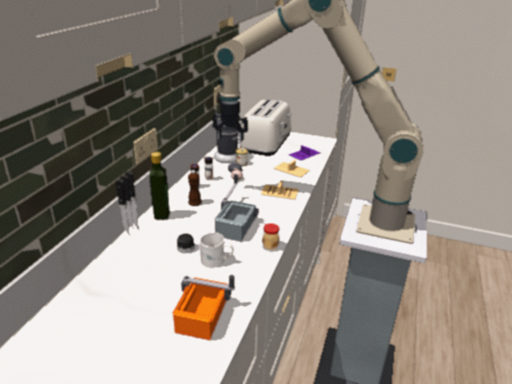

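View pics/wrist0.png

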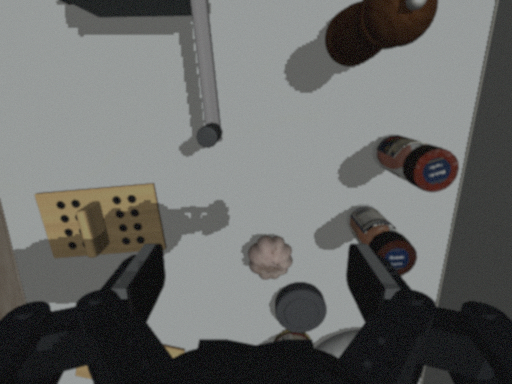

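The scene picture shows the grey caddy at (217,227) with its keeper knob at (249,184). The vented lid is at (297,211), the plain lid at (338,187) and the orange caddy at (105,303). The side picture also shows a purple lid at (305,153). In the wrist picture the vented lid is at (100,220), its holes clearly visible, and the knob is at (208,134).

```bash
cat > h.py <<'E'
import numpy as np, cv2
from scipy.spatial.transform import Rotation as R
from station import monitor, vision, r
def q2R(q): return R.from_quat(np.asarray(q)[[1,2,3,0]])
def plane(ci,uv,z):
    K=ci["intrinsics"]; uv=np.atleast_2d(np.float64(uv))
    d=np.c_[(uv-[K[0,2],K[1,2]])/K[0,0],np.ones(len(uv))]
    w=q2R(ci["orientation"]).apply(d); c=ci["xyz"]
    return c+w*((z-c[2])/w[:,2])[:,None]
def cloud(ci,d):
    K=ci["intrinsics"]; v,u=np.indices(d.shape)
    P=np.stack([(u-K[0,2])/K[0,0]*d,(v-K[1,2])/K[1,1]*d,d],-1)
    return q2R(ci["orientation"]).apply(P.reshape(-1,3)).reshape(*d.shape,3)+ci["xyz"]
def proj(ci,P):
    p=q2R(ci["orientation"]).inv().apply(np.atleast_2d(P)-ci["xyz"]); K=ci["intrinsics"]
    return p[:,:2]/p[:,2:]*K[0,0]+[K[0,2],K[1,2]]
def snap(n,name,crop=None,s=1):
    ci=vision.camera_info(n); p,d=vision.snapshot(n)
    np.savez(f"pics/{name}.npz",p=p,d=d,K=ci["intrinsics"],xyz=ci["xyz"],q=ci["orientation"])
    show(p,name,crop,s); return ci,p,d
def load(name):
    z=np.load(f"pics/{name}.npz"); return dict(intrinsics=z["K"],xyz=z["xyz"],orientation=z["q"]),z["p"],z["d"]
def show(p,name,crop=None,s=1):
    if crop: p=p[crop[1]:crop[3],crop[0]:crop[2]]
    cv2.imwrite(f"pics/{name}.png",cv2.cvtColor(cv2.resize(p,None,fx=s,fy=s,interpolation=cv2.INTER_CUBIC),cv2.COLOR_RGB2BGR))
E
python3 - <<'E'
from h import *
ci=vision.camera_info("wrist")
d=np.load("pics/wrist0.npy"); P=cloud(ci,d)
print(plane(ci,[(37,192),(155,184),(165,250),(50,257)],.006).round(4))
for uv in [(37+3,195),(150,188),(160,246),(55,253),(208,134),(90,215),(270,257),(204,60),(60,240)]: print(uv,P[uv[1],uv[0]].round(4))
print(plane(ci,[(208,134)],.1175),plane(ci,[(88,209)],.044))
c2=vision.camera_info("scene"); p=cv2.imread("pics/scene0.png"); cv2.imwrite("pics/s0c.png",cv2.resize(p[160:320,180:360],None,fx=4,fy=3.75,interpolation=2))
d2=np.load("pics/scene0.npy"); P2=cloud(c2,d2)
E
```

```text
[[ 0.3807 -0.0412  0.006 ]
 [ 0.5271 -0.0309  0.006 ]
 [ 0.5319 -0.1205  0.006 ]
 [ 0.3796 -0.1309  0.006 ]]
(40, 195) [ 0.3835 -0.0451  0.0059]
(150, 188) [ 0.5202 -0.0363  0.005 ]
(160, 246) [0.6073 0.0088 0.2466]
(55, 253) [ 0.3866 -0.1255  0.005 ]
(208, 134) [0.6114 0.043  0.1165]
(90, 215) [ 0.4579 -0.0601  0.035 ]
(270, 257) [ 0.6672 -0.1095  0.044 ]
(204, 60) [0.6046 0.1029 0.0767]
(60, 240) [ 0.3972 -0.1063  0.0059]
[[0.61150028 0.04308325 0.1175    ]] [[ 0.46185929 -0.04930898  0.044     ]]
```

View pics/s0c.png

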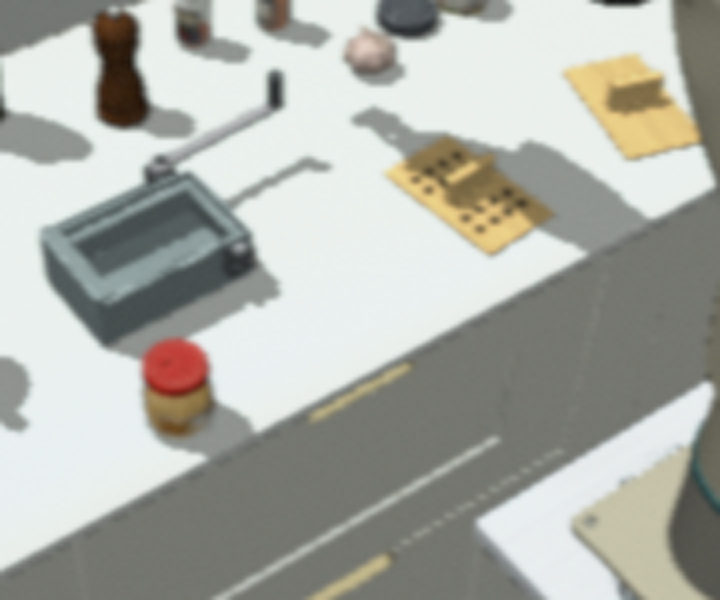

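```bash
python3 - <<'E'
from h import *
c2=vision.camera_info("scene"); d2=np.load("pics/scene0.npy"); P=cloud(c2,d2)
S=P[195:260,185:260].reshape(-1,3); S=S[(S[:,2]>.056)&(S[:,2]<.078)]
print(len(S),S.min(0),S.max(0)); print(cv2.minAreaRect((S[:,:2]*1000).astype(np.float32)))
# objects heights
for n,uv in dict(honey=(224,258),garlic=(272,173),timer=(283,163),tin=(296,152),mug=(163,245),caddymid=(217,230),jar1=(248,155),jar2=(228,160),mill=(210,175)).items(): print(n,P[uv[1],uv[0]].round(3))
E
```

```text
641 [0.46510954 0.09192637 0.05601325] [0.6136003  0.3171135  0.07796413]
((540.6594848632812, 206.85769653320312), (223.60215759277344, 147.76907348632812), 87.04012298583984)
honey [0.373 0.302 0.081]
garlic [ 0.651 -0.108  0.047]
timer [ 0.7   -0.206  0.021]
tin [ 0.685 -0.262  0.067]
mug [0.571 0.433 0.037]
caddymid [0.544 0.228 0.009]
jar1 [ 0.77  -0.068  0.082]
jar2 [0.798 0.014 0.074]
mill [0.731 0.14  0.103]
```

Emit:
drive_tool(
  steps=[-40, 120, -50, 0, 0, 0, 1, -80, 230, -100, 0, 0, 0, 1, -80, 230, -100, 0, 0, 0, 1, -80, 230, -100, 0, 0, 0, 1, -80, 230, -100, 0, 0, 0, 1, -80, 230, -100, 0, 0, 0, 1, -80, 230, -100, 0, 0, 0, 1, -80, 230, -100, 0, 0, 0, 1],
)

```text
time: 1.15
eef_pos: [0.5507, 0.2279, 0.3327]
ee_rot: [0.707, 0.001, 0.707, -0.002]
force: [-0.3, -0.1, -1.0]
opening: 0.0854
```

```bash
python3 - <<'E'
from h import *
snap("wrist","w1",s=1.5)
E
```

```text
(no output)
```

View pics/w1.png

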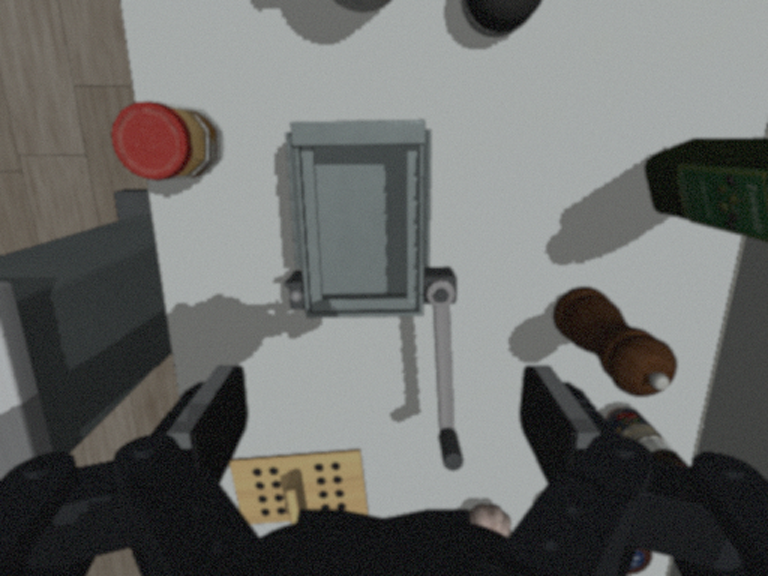

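The wrist picture shows the caddy with its lip at the top (358,132), the hinge at (440,293) and the bar pointing down to the knob at (452,455). The bar is well open. The vented lid is at (300,487).

```bash
python3 - <<'E'
from h import *
ci,p,d=load("w1"); show(p,"w1c",(180,70,320,320),4)
p2=cv2.imread("pics/w1c.png"); print(p2.shape); cv2.imwrite("pics/w1ca.png",p2[:600]); cv2.imwrite("pics/w1cb.png",p2[500:])
E
```

```text
(1000, 560, 3)
```

View pics/w1ca.png

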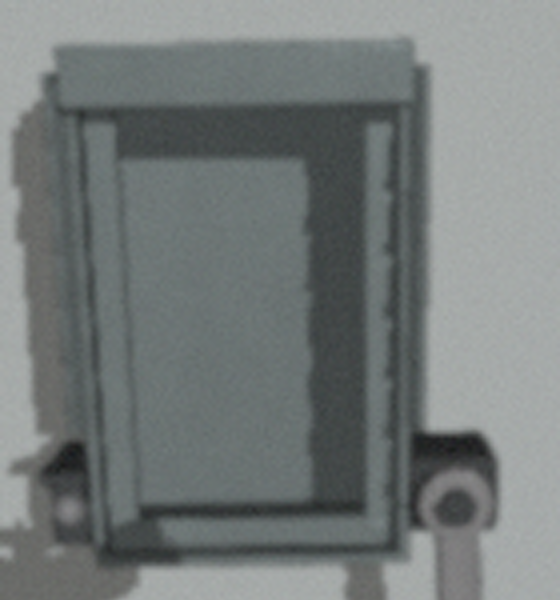

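View pics/w1cb.png

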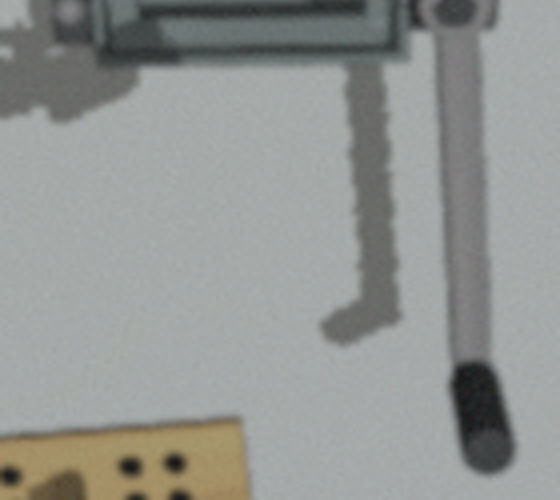

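```bash
cat > fit.py <<'E'
from h import *
from scipy.optimize import least_squares
ci,p,d=load("w1")
C=[((82,52,75),(194.5,81)),((82,-52,75),(283,80)),((64,52,75),(194.5,97.5)),((64,-52,75),(283.25,96.5)),
((-82,52,67),(204.5,210.5)),((-82,-52,67),(282,209.5)),((-58,-66,78),(294.25,195.75)),((-60,60,74),(197.5,198))]
A=np.array([a for a,_ in C])/1e3; B=np.array([b for _,b in C])
def w(q): return R.from_euler("z",q[2]).apply(A)+[q[0],q[1],0]
s=least_squares(lambda q:(proj(ci,w(q))-B).ravel(),[.54,.235,1.57],loss="soft_l1")
print(s.x); print((proj(ci,w(s.x))-B).round(1))
P=cloud(ci,d)
for uv in [(238,88),(238,150),(206,150),(275,150),(240,202)]: print(uv,P[uv[1],uv[0]].round(4))
q=s.x
k=plane(ci,[(180+488/4,70+(500+450)/4)],.1175)[0]; hin=R.from_euler("z",q[2]).apply([-.058,-.066,.0735])+[q[0],q[1],0]
v=R.from_euler("z",-q[2]).apply(k-hin); print("knob",k,"hinge",hin,"r",np.hypot(v[0],v[1]),"ang",np.arctan2(-v[0],v[1]))
z=[( 233/1.5,458/1.5),(360/1.5,450/1.5)]
print(plane(ci,z,.006))
E
python3 fit.py
```

```text
[0.53363844 0.2353106  1.58718055]
[[-1.3 -0.1]
 [ 1.1 -0.9]
 [-0.1 -0.2]
 [ 0.7 -1. ]
 [-0.5  1.8]
 [ 0.6  1.4]
 [ 0.3  0.3]
 [-1.8  0.3]]
(238, 88) [0.5314 0.3086 0.0744]
(238, 150) [0.5262 0.2251 0.0077]
(206, 150) [0.4881 0.2336 0.0565]
(275, 150) [0.5763 0.2334 0.0565]
(240, 202) [0.5304 0.1634 0.0575]
knob [0.60987647 0.04226751 0.1175    ] hinge [0.60057982 0.17839969 0.0735    ] r 0.13644925376770578 ang 1.622597594540646
[[ 0.38139836 -0.03888793  0.006     ]
 [ 0.52460898 -0.02877038  0.006     ]]
```

Emit:
drive_tool(
  steps=[0, -150, -48, -0.03, 0, 0, 1, 130, -309, -96, -0.07, 0, 0, 1, 130, -309, -96, -0.07, 0, 0, 1, 130, -309, -96, -0.07, 0, 0, 1, 130, -309, -96, -0.07, 0, 0, 1, 130, -309, -96, -0.07, 0, 0, 1, 130, -309, -96, -0.07, 0, 0, 1, 130, -309, -96, -0.07, 0, 0, 1, 130, -309, -96, -0.07, 0, 0, 1, 130, -309, -96, -0.07, 0, 0, 1],
)

```text
time: 2.45
eef_pos: [0.4546, -0.078, 0.2037]
ee_rot: [0.707, -0.025, 0.706, 0.025]
force: [-0.4, 0.1, -0.2]
opening: 0.0855
```

```bash
python3 - <<'E'
from h import *
print(monitor.state()["eef_pos"],monitor.state()["ee_rot"])
snap("wrist","w2",s=1.5)
E
```

```text
[ 0.45462173 -0.07799162  0.20370874] [ 0.70703776 -0.02536161  0.70626103  0.02549011]
```

View pics/w2.png

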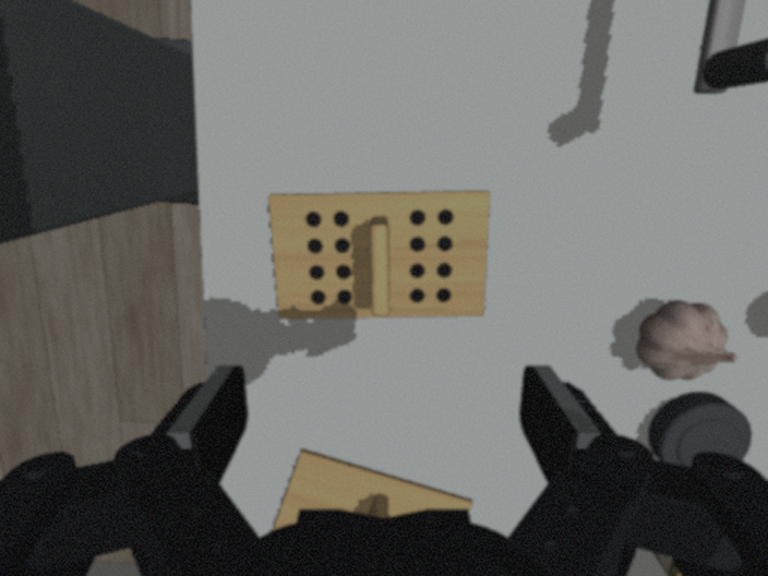

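The vented lid is at (380,255) with its sixteen round holes. The look-alike candidates are the plain lid at (375,490), which has no holes, and the purple lid seen in the side view at (305,153). I choose the vented lid, which matches the description.

```bash
python3 - <<'E'
from h import *
ci,p,d=load("w2"); show(p,"w2c",(165,115,340,225),4)
c=plane(ci,np.array([(268,194),(490,191),(485,315),(277,318)])/1.5,.006); print(c,c.mean(0)); e=c[1]-c[0]; print(np.arctan2(e[1],e[0]), np.linalg.norm(e)); e=c[2]-c[3]; print(np.arctan2(e[1],e[0]))
print(plane(ci,np.array([(373,224),(387,224),(387,313),(373,313)])/1.5,.044))
P=cloud(ci,d); F=P[120:225,220:280].reshape(-1,3); F=F[(F[:,2]>.037)&(F[:,2]<.05)]; print(len(F),F.min(0),F.max(0),cv2.minAreaRect((F[:,:2]*1000).astype(np.float32)))
L=P[120:225,165:340].reshape(-1,3); L=L[(L[:,2]>.004)&(L[:,2]<.008)]; print(cv2.minAreaRect((L[:,:2]*1000).astype(np.float32)))
E
```

```text
[[ 0.37560393 -0.04334788  0.006     ]
 [ 0.52390036 -0.03066684  0.006     ]
 [ 0.5325431  -0.11887944  0.006     ]
 [ 0.38220042 -0.13196576  0.006     ]] [ 0.45356195 -0.08121498  0.006     ]
0.0853038902873463 0.1488376334783476
0.08682450880313622
[[ 0.44745539 -0.05205148  0.044     ]
 [ 0.45585925 -0.05144667  0.044     ]
 [ 0.46011364 -0.10833419  0.044     ]
 [ 0.45121515 -0.10897104  0.044     ]]
780 [ 0.44515721 -0.11083588  0.03867436] [ 0.4611135  -0.05169835  0.04549812] ((453.3203125, -81.35496520996094), (11.977677345275879, 58.93899917602539), 5.140312194824219)
((453.44171142578125, -81.80030822753906), (149.82363891601562, 90.0870361328125), 5.136584758758545)
```

View pics/w2c.png

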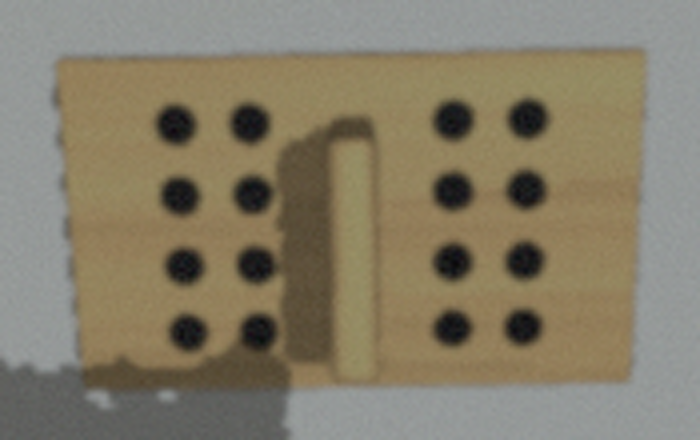

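Emit:
drive_tool(
  steps=[60, -3.4, -1.4, -0.018, 0, 0, 1, 120, -3.4, -1.4, -0.018, 0, 0, 1, 168, -3.4, -1.4, -0.018, 0, 0, 1, 168, -3.4, -1.4, -0.018, 0, 0, 1, 168, -3.4, -1.4, -0.018, 0, 0, 1, 168, -3.4, -1.4, -0.018, 0, 0, 0, 168, -3.4, -1.4, -0.018, 0, 0, 0, 168, -3.4, -1.4, -0.018, 0, 0, 0, 168, -3.4, -1.4, -0.018, 0, 0, 0, 168, -3.4, -1.4, -0.018, 0, 0, 0, 168, -3.4, -1.4, -0.018, 0, 0, 0, 168, -3.4, -1.4, -0.018, 0, 0, 0],
  newtons=70,
)

```text
time: 4.0
eef_pos: [0.4532, -0.0824, 0.0358]
ee_rot: [0.707, -0.031, 0.706, 0.031]
force: [-1.0, -0.0, 5.2]
opening: 0.0108
```

Emit:
drive_tool(
  steps=[-10, 0, 0, 0, 0, 0, 0, -60, 0, 0, 0, 0, 0, 0, -120, 0, 0, 0, 0, 0, 0, -150, 0, 0, 0, 0, 0, 0, -150, 0, 0, 0, 0, 0, 0, -150, 0, 0, 0, 0, 0, 0, -150, 0, 0, 0, 0, 0, 0],
)

```text
time: 4.88
eef_pos: [0.4518, -0.0824, 0.1841]
ee_rot: [0.705, -0.031, 0.707, 0.031]
force: [-1.2, -0.3, -2.9]
opening: 0.0109
```

```bash
python3 - <<'E'
from h import *
s=monitor.state(); print(s["eef_pos"],s["ee_rot"],s["force"],s["joint_pos"].round(2))
snap("wrist","w3",s=1.5)
E
```

```text
[ 0.45178951 -0.08239891  0.18406683] [ 0.70537777 -0.03095344  0.70746001  0.03137556] [-1.24515761 -0.3313347  -2.91882983] [ 0.47  0.51 -0.5   2.09  0.4   0.63 -0.22]
```

View pics/w3.png

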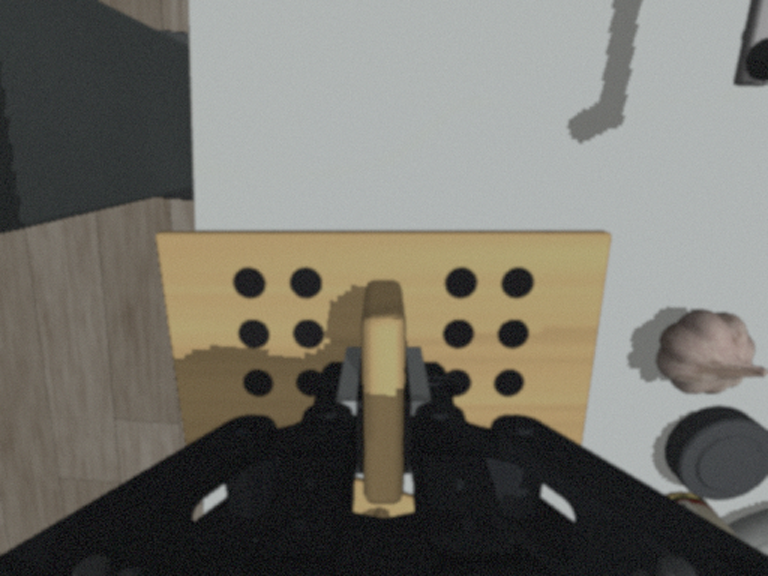

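The lid is held squarely by its fin, with the fin at (384,390) in the wrist picture. Next I measure its pose in the tool frame.

```bash
python3 - <<'E'
from h import *
s=monitor.state(); ci,p,d=load("w3"); P=cloud(ci,d)
T=q2R(s["ee_rot"]).inv().apply(P.reshape(-1,3)-s["eef_pos"]).reshape(P.shape)*1000
L=T[158:290,112:400].reshape(-1,3); L=L[(abs(L[:,0]-30)<8)&(abs(L[:,1])<80)]
A=np.c_[L[:,1:],np.ones(len(L))]; c,*_=np.linalg.lstsq(A,L[:,0],rcond=None); print("lid top plane tool x = a*y+b*z+c",c.round(4),np.std(L[:,0]-A@c))
print(np.percentile(L,[0.5,99.5],axis=0).round(1))
F=T[185:340,235:275].reshape(-1,3);F=F[(F[:,0]<5)&(F[:,0]>-20)];print(np.percentile(F,[1,50,99],axis=0).round(1))
c=plane(ci,np.array([(157,233),(609,232)])/1.5,s["eef_pos"][2]-.0285); print(q2R(s["ee_rot"]).inv().apply(c-s["eef_pos"])*1000)
E
```

```text
lid top plane tool x = a*y+b*z+c [-1.80000e-03  0.00000e+00  3.03784e+01] 0.6558101606711538
[[ 28.7 -28.  -73.3]
 [ 31.9  43.8  73.7]]
[[-17.7 -26.9  -7.6]
 [ -7.4   6.4   0.1]
 [  3.7  30.4   7.4]]
[[ 28.72890213  45.4672444  -72.49569857]
 [ 28.34567248  45.87361001  72.74078278]]
```

```bash
cat > plan.py <<'E'
from h import *
CX,CY,YAW=.5336,.2353,1.587
M=np.array([[0,0,1],[0,1,0],[-1,0,0]],float)
def tcp(Ex,Ez,th,y=0,edge=True,off=(36,.9,0)):
    """pose of TCP with lid's +x bottom edge E at (Ex,Ez) mm rel. seat, tilt th deg"""
    t=np.deg2rad(th); Rc=R.from_euler("z",YAW); Ry=R.from_euler("y",t)
    O=np.array([Ex-75*np.cos(t),y,58+Ez+75*np.sin(t)])
    Rw=Rc*Ry*R.from_matrix(M)
    return np.array([CX,CY,0])+Rc.apply(O/1e3)-Rw.apply(np.array(off)/1e3),Rw
def rel(p,Rw,p0=None,R0=None):
    s=monitor.state()
    if p0 is None: p0=s["eef_pos"];R0=q2R(s["ee_rot"])
    return np.r_[R0.inv().apply(p-p0)*1e3,(R0.inv()*Rw).as_rotvec()]
def pr(*a):
    print(np.array2string(rel(*a),precision=4,suppress_small=True))
E
python3 - <<'E'
from plan import *
pr(*tcp(56,110,0)); pr(*tcp(56,70,13)); print(tcp(56,110,0)[0])
E
```

```text
[-19.9169 290.1839 108.7527  -1.4988  -0.0015  -0.0026]
[  4.1407 300.1587 109.5372  -1.4915   0.1812  -0.1726]
[0.53480774 0.21631708 0.204     ]
```

Emit:
drive_tool(
  steps=[-60, 20, 10, -0.16, 0, 0, 0, -60, 60, 20, -0.33, 0, 0, 0, -60, 100, 40, -0.5, 0, 0, 0, -60, 140, 55, -0.66, 0, 0, 0, -60, 180, 70, -0.83, 0, 0, 0, -60, 220, 85, -1.0, 0, 0, 0, -60, 260, 100, -1.16, 0, 0, 0, -40, 290, 109, -1.33, 0, 0, 0, -20, 290, 109, -1.499, 0, 0, 0, -20, 290, 109, -1.499, 0, 0, 0, -20, 290, 109, -1.499, 0, 0, 0, 4, 300, 109.5, -1.4915, 0.1812, -0.1726, 0, 4, 300, 109.5, -1.4915, 0.1812, -0.1726, 0, 4, 300, 109.5, -1.4915, 0.1812, -0.1726, 0, 4, 300, 109.5, -1.4915, 0.1812, -0.1726, 0, 4, 300, 109.5, -1.4915, 0.1812, -0.1726, 0],
)

```text
time: 6.92
eef_pos: [0.5363, 0.2244, 0.1819]
ee_rot: [-0.438, 0.558, -0.549, -0.442]
force: [0.0, -0.1, -2.1]
opening: 0.0107
```

```bash
python3 - <<'E'
from plan import *
s=monitor.state(); print(s["eef_pos"],s["force"],s["joint_pos"].round(2)); pr(*tcp(56,70,13))
for n in [20,3]:pr(*tcp(56,n,13))
snap("wrist","w4",s=1.5); snap("side","s4",(150,150,350,300),4)
E
```

```text
[0.53627607 0.22443873 0.18185683] [ 0.00462076 -0.05720036 -2.11825977] [-0.11  0.78 -0.76  1.69  0.76  1.15  0.4 ]
[ 1.4208  1.6127  2.2981 -0.0039 -0.0005  0.0028]
[50.1331  1.7937 13.5709 -0.0039 -0.0005  0.0028]
[66.6953  1.8553 17.4037 -0.0039 -0.0005  0.0028]
```

View pics/w4.png

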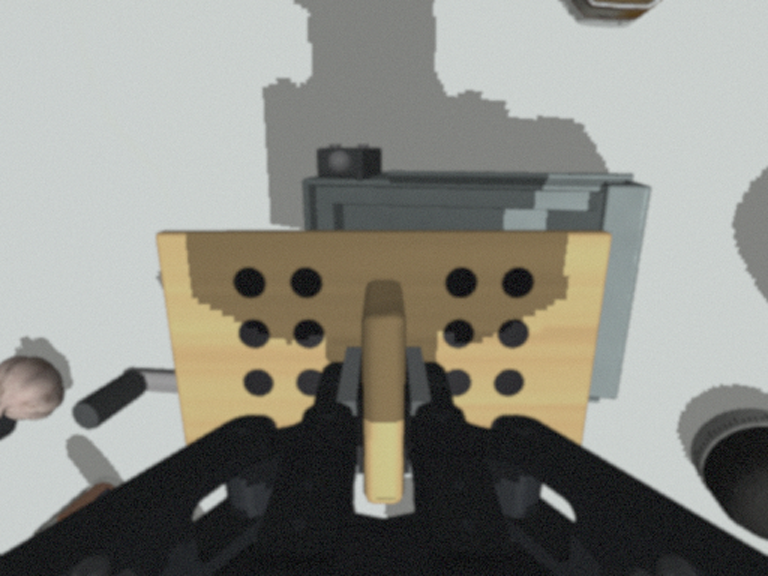

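View pics/s4.png

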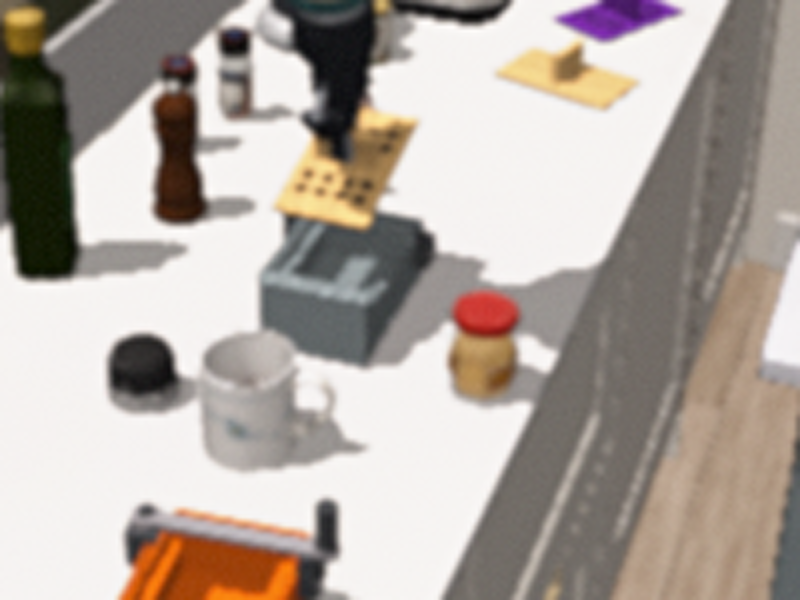

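The lid hangs tilted above the caddy, with its right edge at (610,233) towards the lip at (630,290). I check the caddy pose again from this view before lowering.

```bash
python3 - <<'E'
from plan import *
ci,p,d=load("w4")
pts=np.array([(82,52,75),(64,52,75),(82,-52,75),(-60,60,74),(-82,52,67)])/1e3
print((proj(ci,R.from_euler("z",YAW).apply(pts)+[CX,CY,0])*1.5).round(0))
c=plane(ci,np.array([(650,187),(613,185),(617,398)])/1.5,.075); print((R.from_euler("z",-YAW).apply(c-[CX,CY,0])*1000).round(1))
c=plane(ci,np.array([(341,160)])/1.5,.074); print((R.from_euler("z",-YAW).apply(c-[CX,CY,0])*1000).round(1))
show(p,"w4c",(190,80,450,280),3)
E
```

```text
[[652. 187.]
 [606. 186.]
 [617. 402.]
 [335. 165.]
 [300. 180.]]
[[ 81.3  52.   75. ]
 [ 66.6  52.6  75. ]
 [ 81.8 -49.9  75. ]]
[[-57.   62.4  74. ]]
```

View pics/w4c.png

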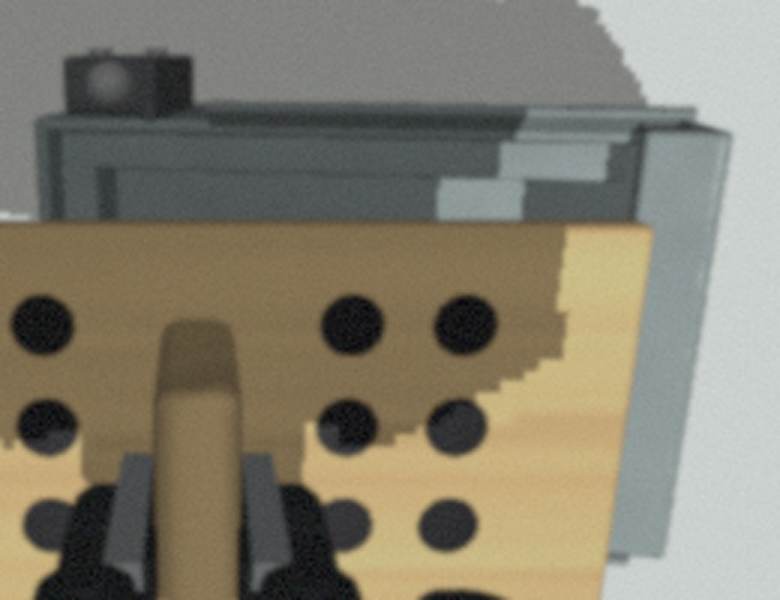

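Emit:
drive_tool(
  steps=[25, 2.2, 8, -0.004, 0, 0.003, 0, 50, 2.2, 13.6, -0.004, 0, 0.003, 0, 58, 2.2, 15.4, -0.004, 0, 0.003, 0, 63, 2.3, 16.5, -0.004, 0, 0.003, 0, 65.7, 2.3, 17.2, -0.004, 0, 0.003, 0, 65.7, 2.3, 17.2, -0.004, 0, 0.003, 0, 65.7, 2.3, 17.2, -0.004, 0, 0.003, 0],
)

```text
time: 7.9
eef_pos: [0.5337, 0.2281, 0.114]
ee_rot: [-0.436, 0.559, -0.548, -0.444]
force: [-0.2, 0.5, -1.9]
opening: 0.0109
```

```bash
python3 - <<'E'
from plan import *
s=monitor.state(); print(s["eef_pos"],s["force"],s["torque"],s["opening"]);
for a in [(56,4,13),(56,2,13),(56,0,13),(66,2,13),(75.5,1,13)]: pr(*tcp(*a,y=.5))
snap("wrist","w5",s=1.5); snap("scene","c5",(170,170,290,260),6)
E
```

```text
[0.5336772  0.22812006 0.11395315] [-0.22043363  0.50352883 -1.91358773] [ 0.40431049 -0.01154406 -0.01866995] 0.010945841661332528
[ 0.4096 -0.4338 -1.7534  0.003  -0.0002  0.0004]
[ 2.3582 -0.4344 -1.3031  0.003  -0.0002  0.0004]
[ 4.3069 -0.4351 -0.8529  0.003  -0.0002  0.0004]
[ 0.1071 -0.4643  8.4401  0.003  -0.0002  0.0004]
[-1.0572 -0.493  17.9214  0.003  -0.0002  0.0004]
```

View pics/w5.png

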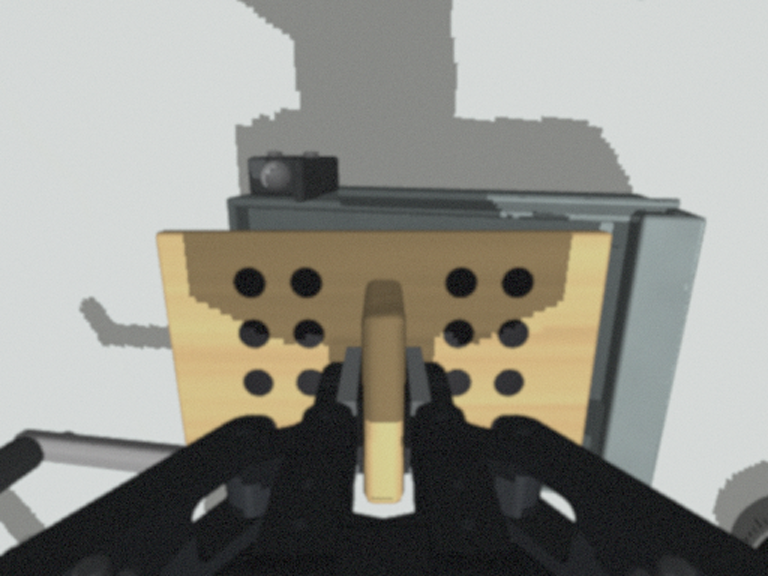

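View pics/c5.png

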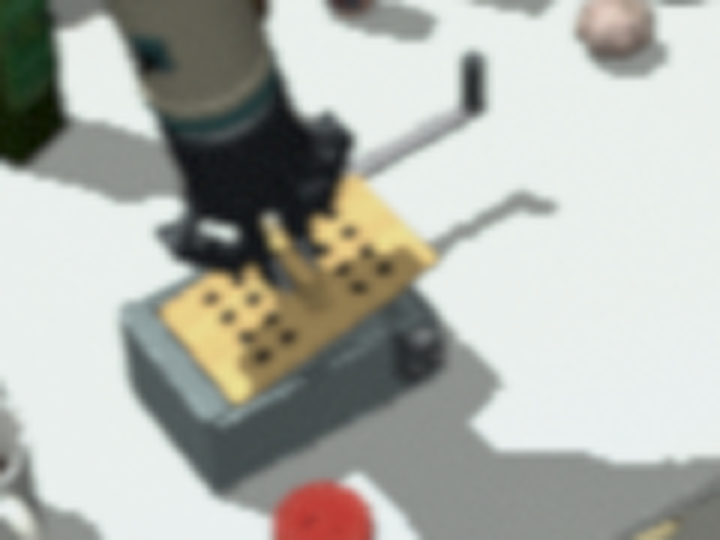

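Emit:
drive_tool(
  steps=[1.5, 0, -1.5, 0.003, 0, 0, 0, 3.3, 0, -1.1, 0.003, 0, 0, 0, 3.3, 0, -1.1, 0.003, 0, 0, 0],
)

```text
time: 8.38
eef_pos: [0.5334, 0.226, 0.1102]
ee_rot: [-0.436, 0.558, -0.549, -0.444]
force: [0.1, -0.4, -2.3]
opening: 0.0107
```

Emit:
drive_tool(
  steps=[1, 0, 0.2, 0, 0, 0, 0, 1, 0, 0.2, 0, 0, 0, 0],
)

```text
time: 8.62
eef_pos: [0.5335, 0.2261, 0.1096]
ee_rot: [-0.436, 0.558, -0.549, -0.444]
force: [-0.9, 0.9, -0.1]
opening: 0.0106
```

Emit:
drive_tool(
  steps=[1, 0, 0.2, 0, 0, 0, 0, 1, 0, 0.2, 0, 0, 0, 0],
)

```text
time: 8.88
eef_pos: [0.5335, 0.226, 0.1092]
ee_rot: [-0.436, 0.558, -0.549, -0.443]
force: [-1.1, -1.5, 5.1]
opening: 0.0111
```

```bash
python3 - <<'E'
from plan import *
for a in [(56,0,13),(56,1.5,13),(66,1.5,13),(75.5,1,13),(75.5,0,13)]: pr(*tcp(*a,y=.5))
E
```

```text
[-0.8253 -0.6166  0.1862 -0.0001 -0.0011  0.0001]
[-2.2865 -0.6168 -0.1528 -0.0001 -0.0011  0.0001]
[-4.5468 -0.6162  9.5884 -0.0001 -0.0011  0.0001]
[-6.207  -0.6156 18.9555 -0.0001 -0.0011  0.0001]
[-5.2329 -0.6155 19.1815 -0.0001 -0.0011  0.0001]
```

Emit:
drive_tool(
  steps=[-2, -0.6, 0, 0, 0, 0, 0, -3, -0.6, 3, 0, 0, 0, 0, -4.3, -0.6, 9.5, 0, 0, 0, 0, -5.2, -0.6, 14, 0, 0, 0, 0, -5.7, -0.6, 17, 0, 0, 0, 0, -5.9, -0.6, 18, 0, 0, 0, 0, -5.9, -0.6, 18, 0, 0, 0, 0],
)

```text
time: 9.75
eef_pos: [0.5337, 0.2448, 0.1101]
ee_rot: [-0.436, 0.558, -0.549, -0.444]
force: [-0.1, 0.1, -2.5]
opening: 0.0108
```

```bash
python3 - <<'E'
from plan import *
for a in [(75,1,13),(75.5,0,13),(75.5,0,8),(75.5,0,0)]: pr(*tcp(*a,y=.5))
snap("wrist","w6",s=1.5)
E
```

```text
[-0.9768 -0.0977  0.2708  0.0002 -0.0008 -0.0005]
[-0.1155 -0.0982  0.9836  0.0002 -0.0008 -0.0005]
[ 6.5606 -0.1009 -1.8629  0.0002 -0.0881 -0.0005]
[17.6838 -0.1057 -5.1773  0.0001 -0.2277 -0.0005]
```

View pics/w6.png

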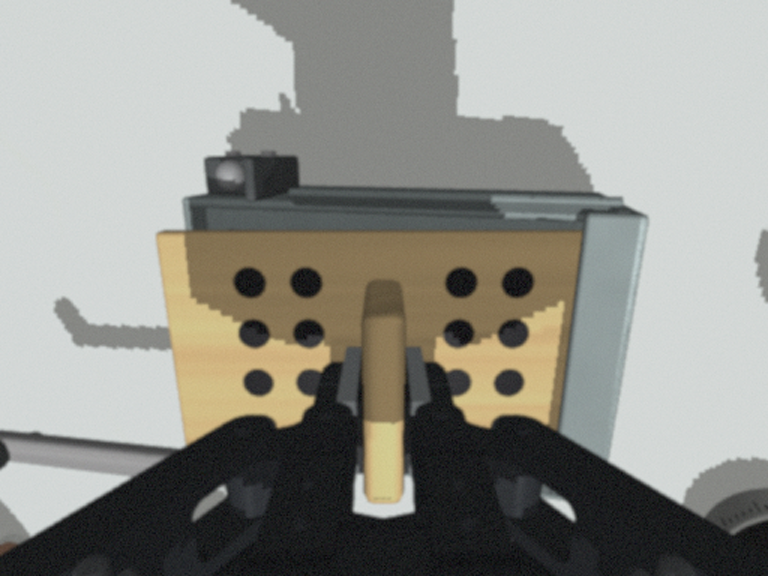

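Emit:
drive_tool(
  steps=[3.2, -0.1, -0.9, 0, -0.044, 0, 0, 6.5, -0.1, -2.0, 0, -0.088, 0, 0, 9.3, -0.1, -2.9, 0, -0.123, 0, 0, 12.1, -0.1, -3.8, 0, -0.158, 0, 0, 14.8, -0.1, -4.6, 0, -0.193, 0, 0, 14.8, -0.1, -4.6, 0, -0.193, 0, 0],
)

```text
time: 10.55
eef_pos: [0.5341, 0.2359, 0.0966]
ee_rot: [-0.487, 0.512, -0.505, -0.495]
force: [0.3, 0.1, -1.7]
opening: 0.0107
```

```bash
python3 - <<'E'
from plan import *
print(monitor.state()["force"],monitor.state()["torque"])
for a in [(75.2,0,2),(75.2,0,0),(75.2,-.5,-.3)]: pr(*tcp(*a,y=.5))
snap("wrist","w7",s=1.5)
E
```

```text
[ 0.27025829  0.09728836 -1.68772926] [0.03458148 0.01348274 0.01966231]
[-0.0641  0.1585  0.8699 -0.0014  0.0003 -0.0009]
[ 2.5749  0.1545 -0.3416 -0.0014 -0.0346 -0.0009]
[ 3.4741  0.1535 -0.498  -0.0014 -0.0398 -0.0009]
```

View pics/w7.png

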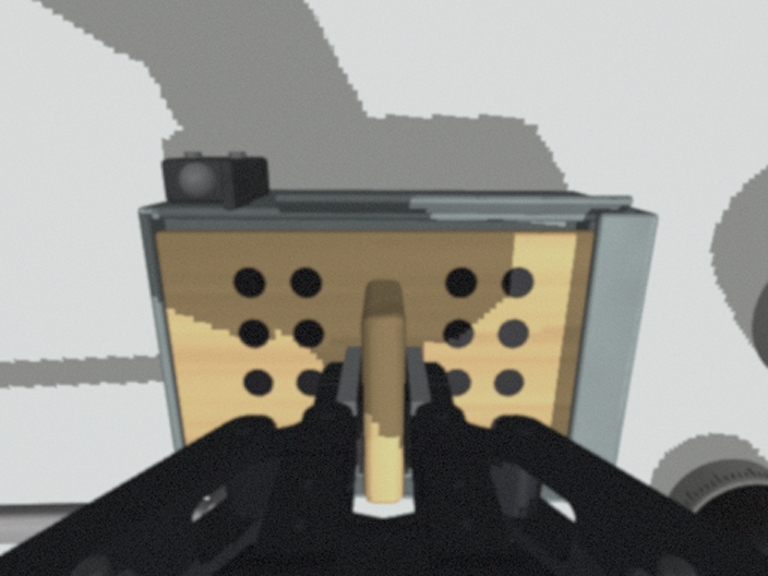

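The lid's end is inside the end wall at (155,235), with no contact force. I turn down the last 2°.

Emit:
drive_tool(
  steps=[1.3, 0, 0.2, 0, -0.017, 0, 0, 2.6, 0, -0.3, 0, -0.035, 0, 0, 2.6, 0, -0.3, 0, -0.035, 0, 0],
)

```text
time: 10.98
eef_pos: [0.534, 0.2364, 0.094]
ee_rot: [0.496, -0.504, 0.496, 0.504]
force: [-0.1, 0.6, -3.3]
opening: 0.0111
```

Emit:
drive_tool(
  steps=[0.5, 0, 0, 0, 0, 0, 0, 1.0, 0, 0, 0, 0, 0, 0, 1.0, 0, 0, 0, 0, 0, 0],
)

```text
time: 11.35
eef_pos: [0.534, 0.2364, 0.0939]
ee_rot: [-0.496, 0.504, -0.496, -0.504]
force: [-1.6, -2.4, 6.2]
opening: 0.011
```

Emit:
drive_tool(
  steps=[0, 0, 0, 0, 0, 0, 0.5, 0, 0, 0, 0, 0, 0, 0.5, 0, 0, 0, 0, 0, 0, 0.5, 0, 0, 0, 0, 0, 0, 0.5, -10, 0, 0, 0, 0, 0, 0.5, -30, 0, 0, 0, 0, 0, 0.5, -80, 0, 0, 0, 0, 0, 0.5, -120, 0, 0, 0, 0, 0, 0.5, -160, 0, 0, 0, 0, 0, 0.5, -160, 0, 0, 0, 0, 0, 0.5, -160, 0, 0, 0, 0, 0, 0.5],
)

```text
time: 12.72
eef_pos: [0.5339, 0.2363, 0.2537]
ee_rot: [-0.496, 0.504, -0.496, -0.504]
force: [0.1, -0.1, -0.5]
opening: 0.0431
```

```bash
python3 - <<'E'
from plan import *
s=monitor.state(); print(s["eef_pos"],s["force"])
ci,p,d=snap("wrist","w8",s=1.5); P=cloud(ci,d)
C=(R.from_euler("z",-YAW).apply(P.reshape(-1,3)-[CX,CY,.058])*1000)
L=C[(abs(C[:,0])<76)&(abs(C[:,1])<46)&(C[:,2]>-5)&(C[:,2]<25)&((abs(C[:,0])>15))]
L=L[L[:,0]<60]
A=np.c_[L[:,:2],np.ones(len(L))]; c,*_=np.linalg.lstsq(A,L[:,2],rcond=None); print(len(L),c.round(4))
for a,b in [(-74,-60),(-60,-40),(20,40),(40,60)]: m=(L[:,0]>a)&(L[:,0]<b); print(a,b,np.median(L[m,2]).round(1))
E
```

```text
[0.53390193 0.23631035 0.25372839] [ 0.0515229  -0.13110585 -0.53490869]
8921 [ 2.9000e-03 -6.5000e-03  5.5954e+00]
-74 -60 5.5
-60 -40 5.6
20 40 5.7
40 60 5.8
```

View pics/w8.png

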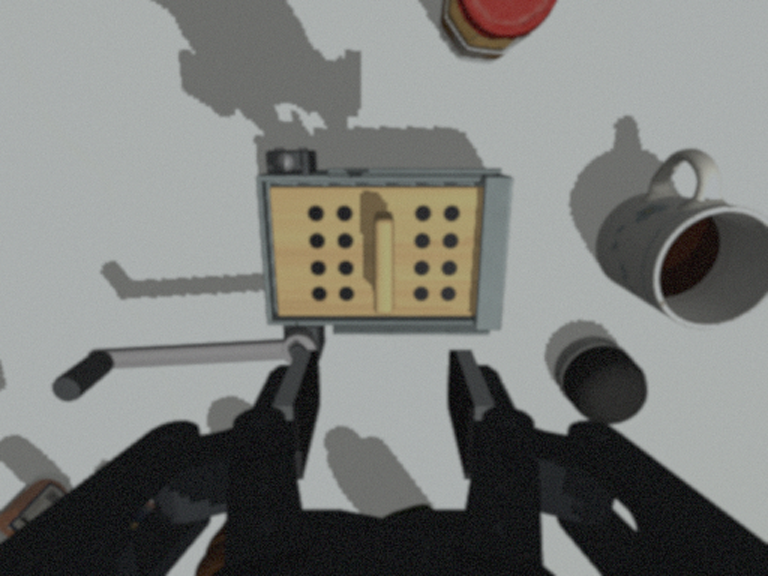

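The lid is flat on its ledge: its top measures 5.5 to 5.8 mm above the ledge everywhere, where 6 is expected. The knob is at (67,387). Next is the keeper.

```bash
cat > knob.py <<'E'
from plan import *
H=np.array([CX,CY])+R.from_euler("z",YAW).apply([-.058,-.066,0])[:2]
def kp(phi,z=.107,rad=.138,yawoff=0):
    a=YAW+np.pi/2+phi; p=np.r_[H+rad*np.array([np.cos(a),np.sin(a)]),z]
    return p,R.from_euler("z",a+np.pi/2+yawoff)*R.from_matrix(M)
E
python3 - <<'E'
from knob import *
ci,p,d=load("w8"); k=plane(ci,np.array([(67,388)])/1.5,.1175)[0]; v=k[:2]-H
print(k,H,np.linalg.norm(v),np.arctan2(v[1],v[0])%(2*np.pi)-YAW-np.pi/2)
pr(*kp(1.62,.2)); print(kp(1.62)[0])
E
```

```text
[0.60821783 0.04288941 0.1175    ] [0.60053111 0.17837701] 0.13570547284941648 1.6112656985351324
[  52.9389  -72.7446 -196.5943    1.5217   -0.0011   -0.0005]
[0.60955089 0.04067209 0.107     ]
```

Emit:
drive_tool(
  steps=[0, -10, -25, 0.17, 0, 0, 0.6, 0, -20, -50, 0.34, 0, 0, 0.6, 0, -30, -80, 0.51, 0, 0, 0.6, 0, -40, -110, 0.68, 0, 0, 0.6, 0, -50, -140, 0.85, 0, 0, 0.6, 0, -60, -170, 1.02, 0, 0, 0.6, 0, -72, -196, 1.19, 0, 0, 0.6, 30, -72, -196, 1.36, 0, 0, 0.6, 53, -72, -196, 1.522, 0, 0, 0.6, 53, -72, -196, 1.522, 0, 0, 0.6, 53, -72, -196, 1.522, 0, 0, 0.6, 53, -72, -196, 1.522, 0, 0, 0.6],
)

```text
time: 14.28
eef_pos: [0.6098, 0.0421, 0.2009]
ee_rot: [0.707, -0.023, 0.706, 0.024]
force: [0.2, -0.8, -0.5]
opening: 0.0515
```

```bash
python3 - <<'E'
from knob import *
s=monitor.state(); print(s["eef_pos"],s["force"],s["joint_pos"].round(2)); pr(*kp(1.615,.107))
snap("wrist","w9",s=1.5)
E
```

```text
[0.60975966 0.04213417 0.2009269 ] [ 0.24710626 -0.79925177 -0.51102115] [ 0.2   0.68 -0.52  1.68  0.41  0.9  -0.42]
[93.9245 -1.5262 -1.0969  0.0062  0.0011 -0.0009]
```

View pics/w9.png

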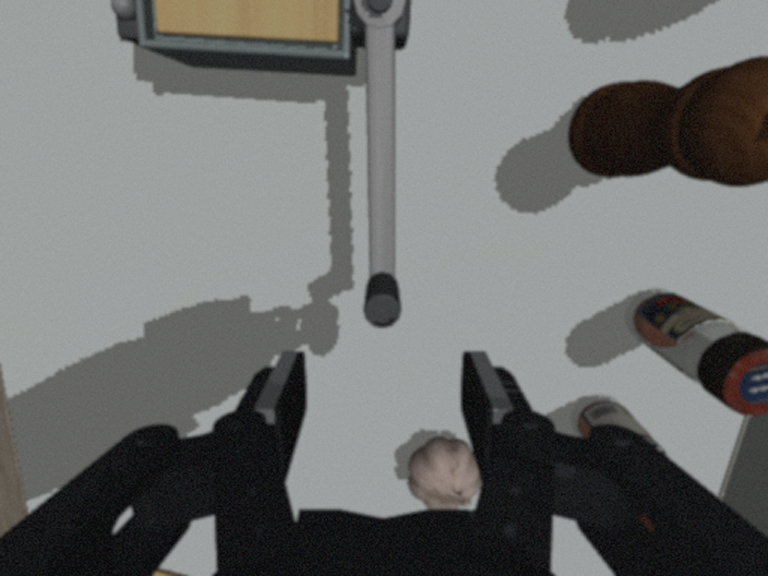

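```bash
python3 - <<'E'
from knob import *
ci,p,d=load("w9"); k=plane(ci,np.array([(382,309)])/1.5,.1175)[0]; v=k[:2]-H
print(k,np.linalg.norm(v),np.arctan2(v[1],v[0])%(2*np.pi)-YAW-np.pi/2)
hh=plane(ci,np.array([(380,2)])/1.5,.0775)[0];print(hh)
s=monitor.state();k[2]=.107; pr(k,q2R(s["ee_rot"]))
E
```

```text
[0.60987784 0.04190899 0.1175    ] 0.13678772695975172 1.6229761446428386
[0.59997646 0.17711751 0.0775    ]
[93.9101 -0.1803  0.0374  0.      0.      0.    ]
```

Emit:
drive_tool(
  steps=[50, 0, 0, 0, 0, 0, 0.6, 80, 0, 0, 0, 0, 0, 0.6, 93, 0, 0, 0, 0, 0, 0.6, 93, 0, 0, 0, 0, 0, 0.6, 93, 0, 0, 0, 0, 0, 0.6, 93, 0, 0, 0, 0, 0, 0, 93, 0, 0, 0, 0, 0, 0, 93, 0, 0, 0, 0, 0, 0, 93, 0, 0, 0, 0, 0, 0, 93, 0, 0, 0, 0, 0, 0],
  newtons=25,
)

```text
time: 15.58
eef_pos: [0.6098, 0.0419, 0.1079]
ee_rot: [0.707, -0.023, 0.706, 0.023]
force: [-0.1, -1.2, 6.0]
opening: 0.0174
```

```bash
python3 - <<'E'
from knob import *
s=monitor.state(); print(s["eef_pos"],s["force"],s["joint_pos"].round(2))
p0=s["eef_pos"]; rad=np.linalg.norm(p0[:2]-H); v=p0[:2]-H; ph=np.arctan2(v[1],v[0])%(2*np.pi)-YAW-np.pi/2
R0=q2R(s["ee_rot"]); print(rad,ph)
for f in np.arange(0,1.65,.1):
    f=min(f,ph-.0)
    a=-f; Rd=R.from_euler("z",a); p=np.r_[H+Rd.apply(np.r_[v,0])[:2],p0[2]]
    print(round(ph-f,3),np.array2string(rel(p,Rd*R0,p0,R0),precision=3,suppress_small=True))
E
```

```text
[0.60975358 0.04187912 0.10786627] [-0.13588528 -1.17899879  6.03426403] [ 0.16  0.79 -0.45  1.74  0.49  0.72 -0.49]
0.1368090928865127 1.622055045204509
1.622 [-0. -0. -0.  0.  0.  0.]
1.522 [ -0.014   0.651 -13.66    0.1    -0.     -0.   ]
1.422 [ -0.027   2.663 -27.186   0.2    -0.     -0.   ]
1.322 [ -0.039   6.014 -40.444   0.3    -0.     -0.   ]
1.222 [ -0.051  10.673 -53.301   0.4    -0.     -0.   ]
1.122 [ -0.062  16.592 -65.629   0.5    -0.     -0.001]
1.022 [ -0.072  23.712 -77.305   0.6    -0.     -0.001]
0.922 [ -0.081  31.963 -88.211   0.7    -0.     -0.001]
0.822 [ -0.088  41.26  -98.239   0.8    -0.     -0.001]
0.722 [  -0.095   51.513 -107.289    0.9     -0.      -0.001]
0.622 [  -0.1     62.618 -115.27     1.      -0.      -0.001]
0.522 [  -0.103   74.464 -122.102    1.1     -0.      -0.001]
0.422 [  -0.106   86.933 -127.718    1.2     -0.      -0.001]
0.322 [  -0.106   99.9   -132.061    1.3     -0.      -0.001]
0.222 [  -0.106  113.236 -135.087    1.4     -0.      -0.001]
0.122 [  -0.104  126.808 -136.768    1.5     -0.      -0.002]
0.022 [  -0.1    140.479 -137.084    1.6     -0.      -0.002]
```

Emit:
drive_tool(
  steps=[0, 0.6, -13.7, 0.1, 0, 0, 0, 0, 2.7, -27.2, 0.2, 0, 0, 0, 0, 6, -40.4, 0.3, 0, 0, 0, 0, 10.7, -53.3, 0.4, 0, 0, 0, 0, 16.6, -65.6, 0.5, 0, 0, 0, 0, 23.7, -77.3, 0.6, 0, 0, 0, 0, 32, -88.2, 0.7, 0, 0, 0, 0, 41.3, -98.2, 0.8, 0, 0, 0, 0, 41.3, -98.2, 0.8, 0, 0, 0],
)

```text
time: 16.7
eef_pos: [0.5075, 0.0765, 0.1078]
ee_rot: [0.66, 0.254, 0.66, -0.255]
force: [-2.0, -2.8, 7.5]
opening: 0.0169
```

```bash
python3 - <<'E'
from knob import *
s=monitor.state(); print(s["eef_pos"],s["force"],s["joint_pos"].round(2))
p0=s["eef_pos"]; rad=np.linalg.norm(p0[:2]-H); v=p0[:2]-H; ph=np.arctan2(v[1],v[0])%(2*np.pi)-YAW-np.pi/2
R0=q2R(s["ee_rot"]); print(rad,ph)
for g in [.7,.6,.5,.4,.3,.2,.1,.05,0,-.03]:
    Rd=R.from_euler("z",g-ph); p=np.r_[H+Rd.apply(np.r_[v,0])[:2],.1079]
    print(g,np.array2string(rel(p,Rd*R0,p0,R0),precision=3,suppress_small=True))
snap("wrist","w10",s=1.5)
E
```

```text
[0.50746947 0.07647975 0.10782685] [-1.98776425 -2.80561964  7.47406261] [-0.07  0.67 -0.2   2.02  0.27  0.49 -1.21]
0.1379982622712799 0.8144839444254179
0.7 [ -0.071   0.979 -15.76    0.114   0.      0.   ]
0.6 [ -0.072   3.304 -29.356   0.214   0.      0.   ]
0.5 [ -0.075   6.974 -42.653   0.314   0.001   0.   ]
0.4 [ -0.08   11.953 -55.517   0.414   0.001   0.   ]
0.3 [ -0.087  18.192 -67.82    0.514   0.001   0.   ]
0.2 [ -0.097  25.628 -79.438   0.614   0.001   0.   ]
0.1 [ -0.109  34.186 -90.256   0.714   0.001   0.   ]
0.05 [ -0.116  38.86  -95.331   0.764   0.001   0.   ]
0 [  -0.123   43.782 -100.166    0.814    0.001    0.   ]
-0.03 [  -0.127   46.849 -102.946    0.844    0.001    0.   ]
```

View pics/w10.png

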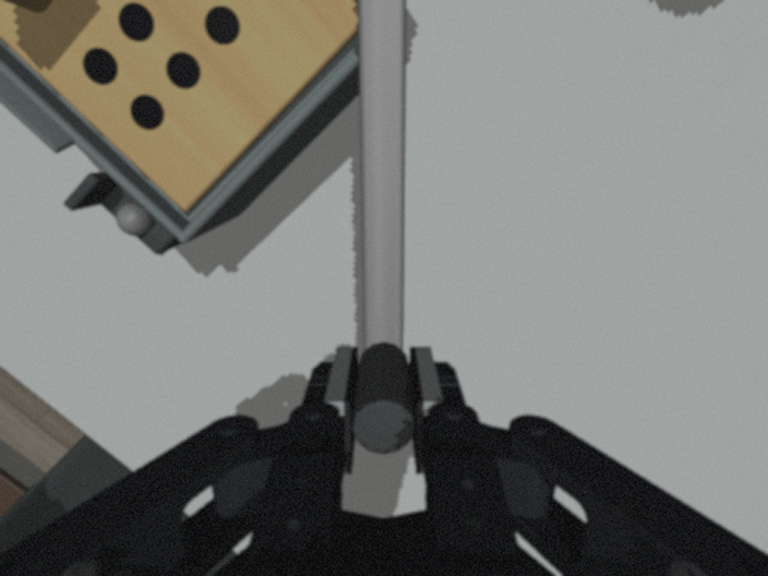

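The bar is held upright in the picture, with the knob at (384,425), and it is moving with the gripper. The lid is still flat. I continue to 0.1 rad.

Emit:
drive_tool(
  steps=[0, 1, -15.8, 0.114, 0, 0, 0, 0, 3.3, -29.4, 0.214, 0, 0, 0, 0, 7, -42.7, 0.314, 0, 0, 0, 0, 12, -55.5, 0.414, 0, 0, 0, 0, 18.2, -67.8, 0.514, 0, 0, 0, 0, 25.6, -79.4, 0.614, 0, 0, 0, 0, 34.2, -90.3, 0.714, 0, 0, 0, 0, 34.2, -90.3, 0.714, 0, 0, 0],
)

```text
time: 17.75
eef_pos: [0.4628, 0.1635, 0.1077]
ee_rot: [0.529, 0.468, 0.53, -0.469]
force: [-4.7, -0.8, 9.8]
opening: 0.0174
```

```bash
python3 - <<'E'
from knob import *
s=monitor.state(); print(s["eef_pos"],s["force"],s["joint_pos"].round(2))
p0=s["eef_pos"]; rad=np.linalg.norm(p0[:2]-H); v=p0[:2]-H; ph=np.arctan2(v[1],v[0])%(2*np.pi)-YAW-np.pi/2
R0=q2R(s["ee_rot"]); print(rad,ph)
for g in [.05,0,-.03,-.05]:
    Rd=R.from_euler("z",g-ph); p=np.r_[H+Rd.apply(np.r_[v,0])[:2],p0[2]]
    print(g,np.array2string(rel(p,Rd*R0,p0,R0),precision=3,suppress_small=True))
E
```

```text
[0.46279128 0.16351786 0.10774045] [-4.74275217 -0.78044319  9.84458847] [-0.4   0.64  0.01  2.08 -0.01  0.42 -1.83]
0.1385389958892814 0.09125909868119186
0.05 [ 0.002  0.205 -5.712  0.041  0.     0.   ]
0 [  0.004   0.768 -12.615   0.091   0.      0.   ]
-0.03 [  0.005   1.271 -16.741   0.121   0.      0.   ]
-0.05 [  0.005   1.676 -19.482   0.141   0.      0.   ]
```

Emit:
drive_tool(
  steps=[0, 0.2, -5.7, 0.041, 0, 0, 0, 0, 0.5, -9.5, 0.066, 0, 0, 0, 0, 0.8, -12.6, 0.091, 0, 0, 0, 0, 0.8, -12.6, 0.091, 0, 0, 0],
  newtons=50,
)

```text
time: 18.25
eef_pos: [0.462, 0.1763, 0.1078]
ee_rot: [0.507, 0.492, 0.509, -0.492]
force: [-5.7, 1.7, 11.0]
opening: 0.0166
```

```bash
cat > ph.py <<'E'
from knob import *
s=monitor.state(); p0=s["eef_pos"]; v=p0[:2]-H; print(p0,s["force"],"phi",np.arctan2(v[1],v[0])%(2*np.pi)-YAW-np.pi/2,np.linalg.norm(v))
E
python3 ph.py
```

```text
[0.4619647  0.17628834 0.10783029] [-5.74443056  1.70092514 10.99335257] phi -0.0011314105915258832 0.1385821448393438
```

Emit:
drive_tool(
  steps=[0, 0, -2, 0, 0, 0, 0, 0, 0, -2, 0, 0, 0, 0],
)

```text
time: 18.5
eef_pos: [0.462, 0.1769, 0.1078]
ee_rot: [0.507, 0.491, 0.508, -0.493]
force: [-5.0, -1.3, 12.3]
opening: 0.0164
```

```bash
python3 ph.py
```

```text
[0.46196089 0.17693084 0.10782253] [-5.03997463 -1.25300013 12.29752977] phi -0.005767710176118657 0.13857776579925096
```

Emit:
drive_tool(
  steps=[0, 0, -3, 0, 0, 0, 0, 0, 0, -3, 0, 0, 0, 0],
)

```text
time: 18.75
eef_pos: [0.4619, 0.1771, 0.1078]
ee_rot: [0.507, 0.491, 0.507, -0.495]
force: [-3.2, -8.5, 13.6]
opening: 0.0168
```

```bash
python3 ph.py; python3 - <<'E'
from h import *
snap("wrist","w11",s=1.5); snap("scene","c11",(170,170,290,260),6)
E
```

```text
[0.46191722 0.17712154 0.10777495] [-3.23262861 -8.54368861 13.63874736] phi -0.00714658612581931 0.13861957054738194
```

View pics/w11.png

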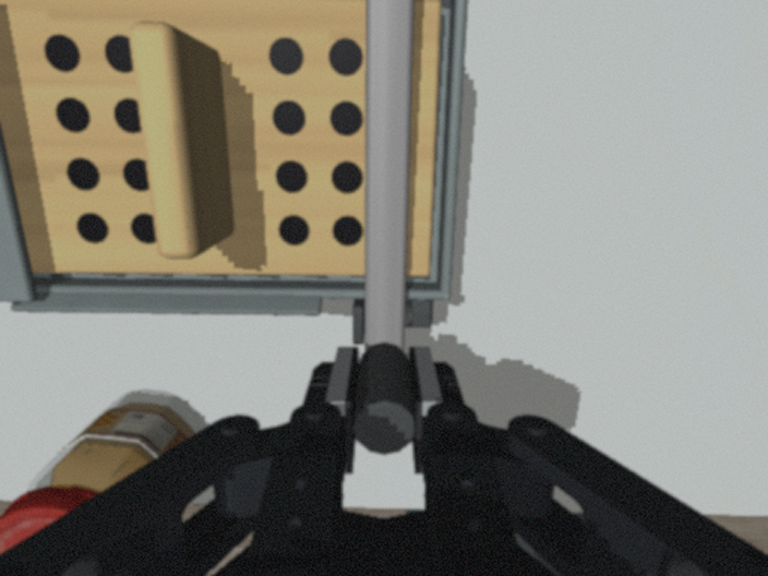

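Emit:
drive_tool(
  steps=[0, 0, 3, 0, 0, 0, 0, 0, 0, 3, 0, 0, 0, 0.4, 0, 0, 3, 0, 0, 0, 0.4, 0, 0, 3, 0, 0, 0, 0.4, 0, 0, 3, 0, 0, 0, 0.4, -15, 0, 3, 0, 0, 0, 0.4, -40, 0, 3, 0, 0, 0, 0.4, -90, 0, 3, 0, 0, 0, 0.4, -140, 0, 3, 0, 0, 0, 0.4, -160, 0, 3, 0, 0, 0, 0.4, -160, 0, 3, 0, 0, 0, 0.4, -160, 0, 3, 0, 0, 0, 0.4],
)

```text
time: 20.35
eef_pos: [0.4631, 0.1769, 0.2668]
ee_rot: [0.507, 0.492, 0.508, -0.493]
force: [0.6, -0.8, 0.9]
opening: 0.0341
```

```bash
python3 - <<'E'
from knob import *
ci,p,d=snap("wrist","w12",s=1.5); snap("scene","c12",(150,130,380,300),3.4); snap("side","s12",(150,130,340,300),4*.88)
E
```

```text
(no output)
```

View pics/w12.png

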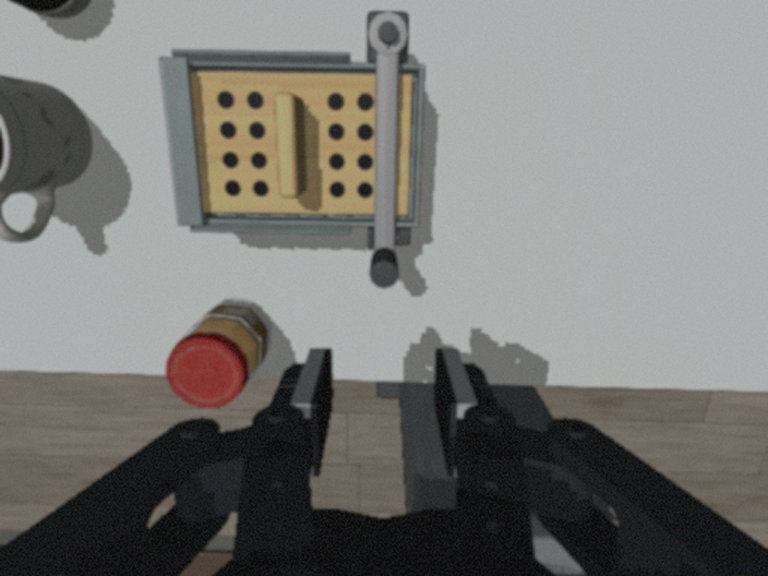

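View pics/c12.png

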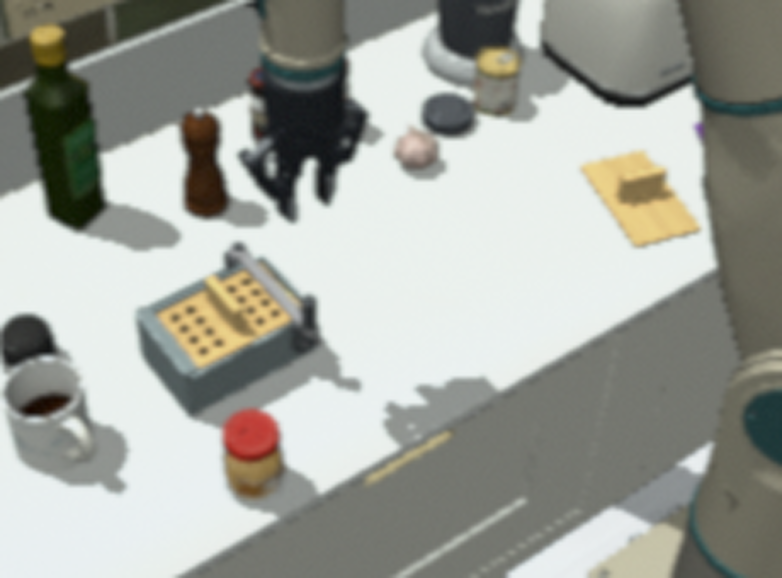

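View pics/s12.png

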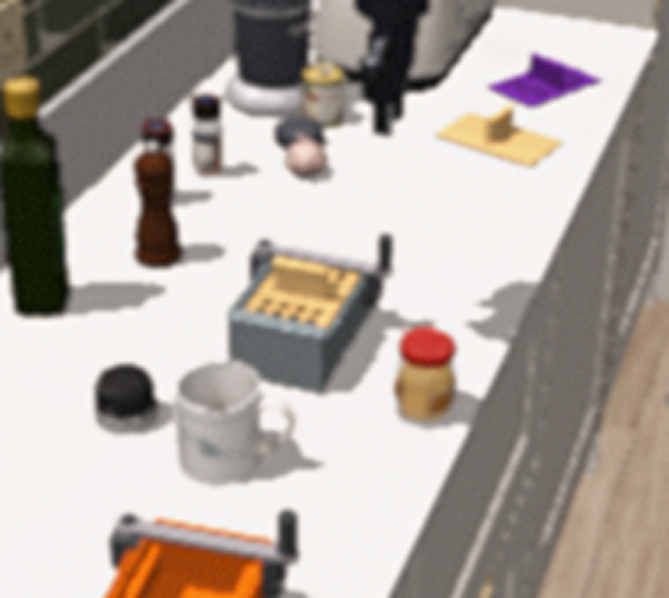

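The wrist picture shows the bar lying across the lid from the hinge (388,33) to the knob (384,272), parallel to the end wall. The other objects look undisturbed in the scene and side views. I put a number on the bar's angle before handing in.

```bash
python3 - <<'E'
from knob import *
ci,p,d=load("w12")
a=plane(ci,np.array([(388,36)])/1.5,.079)[0];b=plane(ci,np.array([(384,273)])/1.5,.1175)[0]
v=b[:2]-a[:2]; print(a,b,np.linalg.norm(v),np.arctan2(v[1],v[0])%(2*np.pi)-YAW-np.pi/2)
# bar centreline from picture at rows 90..200 (px/1.5), and end wall outer edge
P=cloud(ci,d); C=(R.from_euler("z",-YAW).apply(P.reshape(-1,3)-[CX,CY,0])*1000)
B=C[(C[:,2]>75)&(C[:,2]<80)&(abs(C[:,0]+58)<25)&(abs(C[:,1])<45)]
print(len(B),"slope",np.polyfit(B[:,1],B[:,0],1))
L=C[(abs(C[:,1])<42)&(C[:,2]>55)&(C[:,2]<75)&(C[:,0]>-72)&(C[:,0]<58)&(abs(C[:,0]-2)>15)&(abs(C[:,0]+58)>14)]
A=np.c_[L[:,:2],np.ones(len(L))]; print("lid",np.linalg.lstsq(A,L[:,2],rcond=None)[0].round(4))
print(monitor.state()["force"])
E
```

```text
[0.59752776 0.17772822 0.079     ] [0.46259769 0.17585316 0.1175    ] 0.13494309736430052 -0.0023080490545150933
1411 slope [ 2.15237081e-03 -5.81469429e+01]
lid [ 8.00000e-04 -2.00000e-04  6.36908e+01]
[0.2696377  0.06088567 1.03540306]
```

The bar angle measures about 0.00 rad from both the hinge-to-knob line and the depth slope. The lid is level, with its top at 63.7 mm where 64 is expected. I hand in.

```bash
python3 -c "
from station import r; print(r.hand_in())"
```

```text
the job is handed in; nothing more can be done
None
```

The grey caddy is closed with the vented lid and the keeper bar is shut over it; I handed the job in at about 20.5 s.

The keeper bar was already open at about 1.62 rad, so it didn't need swinging clear first. I gripped the lid by its fin and slid its +x end under the lip at a 13° tilt. Then I turned it flat, released it, and swung the bar shut by its knob.

**Last checks:**
- **Lid:** It lies level on the ledge, with its top at 63.7 mm where 64 mm is expected.
- **Keeper bar:** It measures within about 0.002 rad of shut. Against the stop it gave no further movement under about 8 N. It stayed there after I let go and raised the gripper clear.
- **Everything else:** The plain lid and the other objects look unmoved in the pictures, though I did not measure their positions again.

No check failed. Two were weaker than the rest: the click was judged from the stop and the bar's angle, because I did not test it by pulling back. My caddy measurements from two views differed by up to about 2 mm.

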